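Raise the specimen chest's steel flap with its lever

TASK

Open the specimen chest for a colleague: with the fingers, push the sliding bolt by its lug towards the bolt shelf's outer end, well clear of the heavy steel flap, then press the pad at the long end of the lever right down, without straining against its stop, so that its short end raises the flap. Finish while still holding the pad down with the flap up; grip nothing, leave the flap itself untouched and disturb none of the containers standing around.

Things in the scene. Friction and masses are not known exactly. Their poses are not given: they have to be found in the camera images.
- chest: Whole fixed unit: open aluminium chest, lever stand, bolt shelf; yaw -0.4..0.15 rad. Origin: on the table under the lever's pivot; +x away from the robot, +y from lever stand to chest ('unit frame'; mm): chest x -80..80, y 95..185, rim z 82; bolt shelf on its -x side, x -195..-80, y 75..175, top z 92; stand's two dark cheeks x +-25, y +-22, top z 107.
- flap (a joint): Angle (rad) of the steel flap closing the chest: 0 shut and level, about 0.38 at the lever's stop. Plate 160 x 130 x 10 mm, 1.3 to 2.2 kg, top at z 92 mm when shut, hinged along unit x at its y = 190 mm edge. Its free lip at y = 60 mm overhangs the chest wall and the lever's roller lies under it. Falls shut when the lever is let go.
- flap_lip (a point): Middle of the upper edge of the flap's free lip; unit frame (0, 60, 92) mm when shut.
- lever (a joint): Angle (rad) of the steel lever: 0 = rest, long end up; 0.6 = stop, long end down. It lies along unit y: short arm 80 mm to +y, long arm 225 mm to -y, whose angle above level is 0.3 minus the joint value. Pressing mid-pad takes about 2 to 6 N; the stop is firm, do not strain it. With the bolt over the flap it hardly moves. Swings back by the flap's weight when let go.
- lever_pad (a point): Middle of the top face of the dark ribbed pad on the lever's long end: 100 mm (unit x) by 90 mm (along the lever), 10 mm thick, 200 mm from the pivot along the lever and 15 mm above its centre line. Unit frame at rest (0, -187, 169) mm, at the stop (0, -195, 51) mm; turns with the lever.
- bolt (a joint): Travel (m) of the sliding bolt, 0 to 0.05, growing along unit -x (outwards on the bolt shelf, roughly towards the robot). At 0 its 40 mm wide, 8 mm thick blade covers the flap's edge by 30 mm, 2.5 mm above it; off the flap from 0.030, well clear at about 0.040. Starts at 0 to 0.012; about 3 N of friction, stays where left.
- bolt_face (a point): Middle of the upright face (90 mm wide along unit y, z 103 to 131 mm) of the bolt's dark wedge-shaped lug. The face looks to unit +x, over the flap: a fingertip put down behind it, above the flap, pushes it to -x. The lug's other side is a 45 degree ramp. Unit frame at joint value 0: (-100, 125, 117) mm; axes as the unit.
- bottle: Bystander: white plastic bottle, 54 mm across, 115 mm high; origin under its centre. Loose, leave alone.
- jar: Bystander: amber glass jar, 60 mm across, 70 mm high; origin under its centre. Loose, leave alone.
- beaker: Bystander: clear plastic beaker, 64 mm across, 85 mm high; origin under its centre. Loose, leave alone.
- lever_pivot (a point): The lever's pivot, axis along unit x; unit frame (0, 0, 96) mm.

How it is judged:
By the outcome, as a careful person would: the job done as asked, in the order asked, and still so for the second after the job is handed in, while the arm keeps its last pose, push and grip.
It also fails if it takes over 42 s, if anything falls off the work surface, if the arm or the gripper's body presses on something with over 40 N, if the wrist force passes 120 N, or if a joint passes its speed limit or range.

ROBOT

A 6-joint arm with a two-finger parallel gripper is mounted at the origin on the work surface. World frame = base frame: x ahead of the robot, y to its left, z up, the work surface at z = 0. Lengths are in m, angles in rad, forces in N, time in s.
With the tool pointing down it reaches from about 0.325 to 0.775 m from the base axis. Payload 5.5 kg.
Tool frame: the origin (TCP) lies between the finger pads; the fingertips stand 8 mm ahead of it and the grasp point (between the pads) lies 11 mm behind it (tcp_to_tips is the distance from the TCP to the fingertips, in m); z points along the fingers, y is the direction in which the jaws open and shut (so a half turn about z gives the same grasp; the last joint's range is limited). The gripper opens to 88 mm and grips with 3 to 60 N. Pads are 20 mm wide; open, the fingers measure 115 mm over their backs; the gripper's body (75 mm by 178 mm) begins 61 mm behind the grasp point.
Start: joints at [1.231, 0.091, 1.231, -0, 1.82, -0.057], TCP at [0.167, 0.576, 0.231] pointing down, gripper open.
Joint ranges: [-2.87, 2.87], [-0.86, 2.18], [0.17, 2.46], [-1.51, 4.65], [0.06, 2.69], [-2.65, 2.65]. Speed limits (rad/s): [2.57, 2.57, 3.01, 3.14, 3.14, 3.14].

INTERFACE

Orientations are given as a unit quaternion [w, x, y, z].
In Python, from bench import * gives the robot as it stands. Calls block until the motion is done:
- move_to(position, orientation): joint-space move of the TCP to a pose.
- move_l(position, speed=0.15, orientation=None): straight line of the TCP; orientation=None keeps the orientation; speed is the mean speed in m/s.
- movej(angles): joint-space move.
- gripper_open() and close(): open the fingers fully, or close them until they stop; the grip force is fixed at half the most.
- hold(seconds).
- inverse_kinematics(position, orientation): joint angles nearest the present ones, or None.
- state(): the state.
- get_image(name): name is "scene" or "top" or "wrist"; returns a dict with "frame" (420x560x3 uint8, blue, green, red), "depth" (420x560 float32, m along the optical axis (not along the pixel's ray), 0 where there is no reading), "camera_matrix" (3x3 intrinsics, pixels), "view" (4x4, takes a point from world to camera coordinates). Camera axes: x right, y up, looking along -z (the intrinsics and any distortion apply to the point x, -y, -z); pixel columns grow to the right and rows downward; lengths in m; the calibration is good to about 2 mm. A picture is of the moment at which its call begins.
A pose or a line that the arm cannot do raises IKError and nothing moves.
- job_done(): hands the job in, once; it reports no verdict.
The state is a dict: "time": time; "joint_pos": joint angles; "dq": joint speeds; "joint_torque": joint torques, N m; "ee_pos": TCP position; "ee_rot": TCP orientation; "ft_force": force on the tool from outside, world axes, zero at the start; "moment": the same for the moment, N m; "finger_gap": finger opening in m.
Only numpy, scipy, OpenCV 4.12 (cv2) and the standard library are available. Lean on these libraries where they do the work, as an engineer would, in place of code of your own. Each camera call takes 0.05 s, during which the arm holds its last target.

## Working session

There is one attempt and no reset: what is moved stays moved. The work goes in short steps, each a Python script; the robot and the scene stay as the last script left them, time stands still between calls to the robot, and variables do not carry over. Pictures are saved under pics/ and viewed, and the job is handed in when it is done.

```bash
mkdir -p pics; ls; python3 - <<'E'
from bench import *
import cv2
s=state();print({k:s[k] for k in ('time','ee_pos','ee_rot','finger_gap','ft_force')})
for n in('scene','top','wrist'):
    d=get_image(n);cv2.imwrite(f'pics/{n}0.png',d['frame']);print(n,d['view'].round(3).tolist(),d['camera_matrix'].tolist())
    import numpy as np;np.savez(f'{n}0.npz',**d)
E
```

```text
pics
{'time': 0.0, 'ee_pos': array([0.16731927, 0.57590111, 0.22950745]), 'ee_rot': array([-1.98872168e-04,  1.40912519e-01,  9.90021564e-01, -9.62428275e-04]), 'finger_gap': 0.08770853173259813, 'ft_force': array([ 0.59531643, -0.68766212,  0.44281831])}
scene [[-0.022, 1.0, -0.005, -0.018], [-0.792, -0.014, 0.61, 0.407], [0.61, 0.018, 0.792, -1.287], [0.0, 0.0, 0.0, 1.0]] [[434.73900792593065, 0.0, 281.2734872121478], [0.0, 434.73900792593065, 216.23347372080562], [0.0, 0.0, 1.0]]
top [[-0.015, -1.0, 0.013, 0.032], [0.987, -0.012, 0.157, -0.629], [-0.157, 0.015, 0.987, -1.049], [0.0, 0.0, 0.0, 1.0]] [[523.3478124372614, 0.0, 270.7968226459079], [0.0, 523.3478124372614, 208.56652904232274], [0.0, 0.0, 1.0]]
wrist [[0.279, 0.96, -0.002, -0.599], [-0.922, 0.268, -0.28, 0.035], [-0.268, 0.08, 0.96, -0.391], [0.0, 0.0, 0.0, 1.0]] [[342.0518803133499, 0.0, 278.4861279878186], [0.0, 342.0518803133499, 216.00157213708422], [0.0, 0.0, 1.0]]
```

View pics/scene0.png

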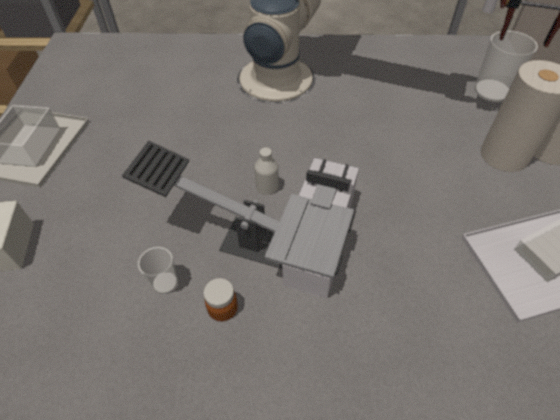

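View pics/top0.png

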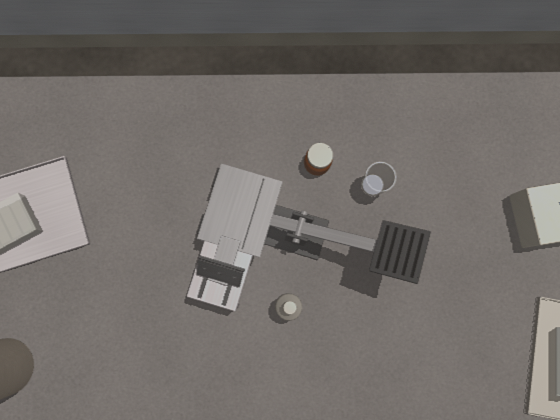

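```bash
cat > h.py <<'E'
import numpy as np,cv2
def world(d,u,v,z=None):
    K=d['camera_matrix'];V=d['view']
    r=np.array([(u-K[0,2])/K[0,0],-(v-K[1,2])/K[1,1],-1.])
    R=V[:3,:3];o=-R.T@V[:3,3];w=R.T@r
    if z is None:
        return o+w*d['depth'][int(round(v)),int(round(u))]
    return o+w*(z-o[2])/w[2]
def cloud(d):
    K=d['camera_matrix'];V=d['view'];D=d['depth'].astype(float)
    v,u=np.indices(D.shape)
    c=np.stack([(u-K[0,2])/K[0,0]*D,-(v-K[1,2])/K[1,1]*D,-D],-1)
    P=(c-V[:3,3])@V[:3,:3];P[D==0]=np.nan
    return P
E
python3 - <<'E'
import numpy as np,cv2
from h import *
d=dict(np.load('top0.npz'));P=cloud(d);g=cv2.cvtColor(d['frame'],cv2.COLOR_BGR2GRAY)
for n,u,v in [('pad',400,251),('flap',242,205),('lug',222,267),('shelf',220,298),('bottle',289,308),('jar',320,150),('table',450,120),('beaker',373,186)]:
    print(n,P[v,u].round(4),g[v,u])
v,u=np.indices(g.shape)
z=P[...,2]
def rect(m,n,zz):
    m=m.astype(np.uint8)
    k,l,s,c=cv2.connectedComponentsWithStats(m);i=1+np.argmax(s[1:,4]);m=l==i
    cs,_=cv2.findContours(m.astype(np.uint8),cv2.RETR_EXTERNAL,cv2.CHAIN_APPROX_NONE)
    pix=cs[0][:,0,:]
    xy=np.array([world(d,a,b,zz)[:2] if zz else P[b,a,:2] for a,b in pix],np.float32)
    r=cv2.minAreaRect(xy*1000);print(n,s[i,4],r,'medz',np.nanmedian(z[m]));return m
m=(u>350)&(u<440)&(v>205)&(v<295)&(z>.12);m1=rect(m,'pad',None)
m=(u>190)&(u<290)&(v>155)&(v<262)&(z>.086)&(z<.097)&(g>90);rect(m,'flap',.092)
m=(u>185)&(u<260)&(v>245)&(v<295)&(z>.108);rect(m,'lug',None)
m=(u>185)&(u<260)&(v>230)&(v<320)&(z>.085);rect(m,'shelf',None)
E
```

```text
pad [ 0.5277 -0.212   0.1701] 41
flap [0.6304 0.0823 0.0924] 158
lug [0.5048 0.1195 0.1302] 66
shelf [0.4462 0.1264 0.0933] 182
bottle [ 0.4258 -0.007   0.1225] 181
jar [ 0.7491 -0.0811  0.0702] 184
table [ 0.8359 -0.3869 -0.0024] 114
beaker [ 0.6832 -0.2025  0.008 ] 157
pad 3015 ((534.8783569335938, -189.81002807617188), (134.2904510498047, 100.39209747314453), 72.43789672851562) medz 0.16928292062643222
flap 5355 ((601.5662841796875, 72.45639038085938), (171.84812927246094, 190.15567016601562), 72.58057403564453) medz 0.0928124854695244
lug 785 ((499.0409240722656, 125.78074645996094), (90.05810546875, 34.42057418823242), 72.50334167480469) medz 0.12385171465518356
shelf 4027 ((505.6433410644531, 118.30231475830078), (131.30075073242188, 160.0684814453125), 82.21434783935547) medz 0.09506604951080645
```

```bash
python3 - <<'E'
import cv2
a=cv2.imread('pics/top0.png')[140:330,170:450];cv2.imwrite('pics/topc.png',cv2.resize(a,None,fx=2.8,fy=2.8,interpolation=cv2.INTER_CUBIC))
E
```

```text
(no output)
```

View pics/topc.png

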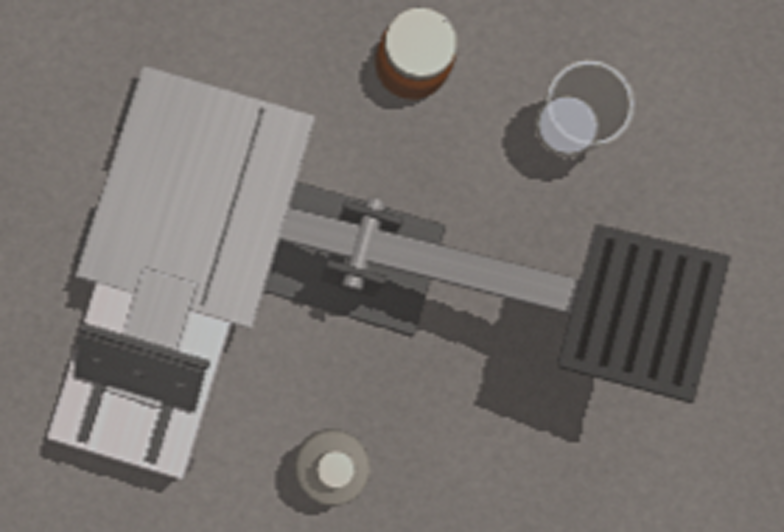

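```bash
python3 - <<'E'
import numpy as np,cv2
from h import *
from scipy.optimize import least_squares
d=dict(np.load('top0.npz'));P=cloud(d);g=cv2.cvtColor(d['frame'],cv2.COLOR_BGR2GRAY)
v,u=np.indices(g.shape);z=P[...,2]
m=(u>365)&(u<440)&(v>205)&(v<295)&(z>.12)&(g<75)
p=P[m];
r=cv2.minAreaRect((p[:,:2]*1000).astype(np.float32));print('pad',r,np.nanmedian(p,0))
def yfit(yaw):
    ex=np.array([np.cos(yaw),np.sin(yaw)]);ey=np.array([-ex[1],ex[0]]);return ex,ey
# plane tilt pad
q=p-p.mean(0);n=np.linalg.svd(q)[2][2];n*=np.sign(n[2]);print('pad normal',n,'az',np.arctan2(n[1],n[0]))
padc=np.array(r[0])/1000
m=(u>190)&(u<290)&(v>150)&(v<262)&(z>.086)&(z<.098)&(g>90)
for yaw in(-.29,-.305,-.32):
    ex,ey=yfit(yaw);a=(P[m][:,:2]-padc)@ex;b=(P[m][:,:2]-padc)@ey
    print(yaw,'flap+shelf rel pad: x',np.percentile(a,[.3,99.7]),'y',np.percentile(b,[.3,99.7]))
    # by expectations: flap x -80..80, y 247..377 ; shelf from -195
    for lo,hi in((260,270),(300,310),(340,350),(355,365)):
        s=(b*1e3>lo)&(b*1e3<hi);print('  xmax at y',lo,np.percentile(a[s],99.5).round(4),end='')
    print()
    for lo,hi in((-60,-50),(0,10),(50,60)):
        s=(a*1e3>lo)&(a*1e3<hi);print('  y at x',lo,np.percentile(b[s],[.5,99.5]).round(4),end='')
    print()
l=P[(u>185)&(u<260)&(v>245)&(v<295)&(z>.118)&(z<.14)]
ex,ey=yfit(-.305)
a=(l[:,:2]-padc)@ex;b=(l[:,:2]-padc)@ey
print('lug x',np.percentile(a,[1,50,97,99]),'y',np.percentile(b,[.5,99.5]),'z',l[:,2].max())
E
```

```text
pad ((529.0613403320312, -205.74461364746094), (98.26223754882812, 98.85163116455078), 72.29862976074219) [ 0.52452869 -0.20799813  0.17003916]
pad normal [0.08618382 0.28451465 0.95478991] az 1.2766671499336777
-0.29 flap+shelf rel pad: x [-0.10205123  0.08458013] y [0.20581042 0.37240854]
  xmax at y 260 0.0831  xmax at y 300 0.0846  xmax at y 340 0.0842  xmax at y 355 0.0845
  y at x -60 [0.2441 0.3728]  y at x 0 [0.204  0.3713]  y at x 50 [0.2423 0.3714]
-0.305 flap+shelf rel pad: x [-0.10718267  0.08009877] y [0.20583418 0.37227735]
  xmax at y 260 0.0793  xmax at y 300 0.0803  xmax at y 340 0.0791  xmax at y 355 0.0792
  y at x -60 [0.2429 0.372 ]  y at x 0 [0.2046 0.3715]  y at x 50 [0.2433 0.3716]
-0.32 flap+shelf rel pad: x [-0.11229     0.07554323] y [0.20590583 0.37248557]
  xmax at y 260 0.0754  xmax at y 300 0.0758  xmax at y 340 0.0741  xmax at y 355 0.0741
  y at x -60 [0.2423 0.3712]  y at x 0 [0.2058 0.3715]  y at x 50 [0.2437 0.3731]
lug x [-0.13396117 -0.1218465  -0.11166099 -0.11115102] y [0.26263487 0.35144844] z 0.13507949978868752
```

```bash
cat >> h.py <<'E'
yaw=-.304
ex=np.array([np.cos(yaw),np.sin(yaw)]);ey=np.array([-ex[1],ex[0]])
org=np.array([.52906,-.20574])+.1824*ey
def W(x,y,z): return np.r_[org+x*ex+y*ey,z]
phi=(np.pi/2+yaw+np.pi/2)/2
Q=[0,np.cos(phi),np.sin(phi),0]
E
python3 - <<'E'
from bench import *
from h import *
print(org,W(-.1112,.125,.117))
close();s=state();print(s['time'],s['finger_gap'])
move_to(W(-.075,.125,.23),Q);print(state()['time'])
d=get_image('wrist');cv2.imwrite('pics/w1.png',d['frame'])
move_l(W(-.075,.125,.118),.12)
s=state();print(s['time'],s['ee_pos'],s['ft_force'])
d=get_image('wrist');cv2.imwrite('pics/w2.png',d['frame'])
d=get_image('scene');cv2.imwrite('pics/s2.png',cv2.resize(d['frame'][110:320,120:400],None,fx=2.8,fy=2.8))
E
```

```text
[ 0.58365947 -0.03170363] [0.51497574 0.12085123 0.117     ]
1.4917 0.0003678049137148177
3.65
4.7833 [0.55004289 0.11010543 0.11914318] [0.20483793 0.13904123 0.01205719]
```

View pics/s2.png

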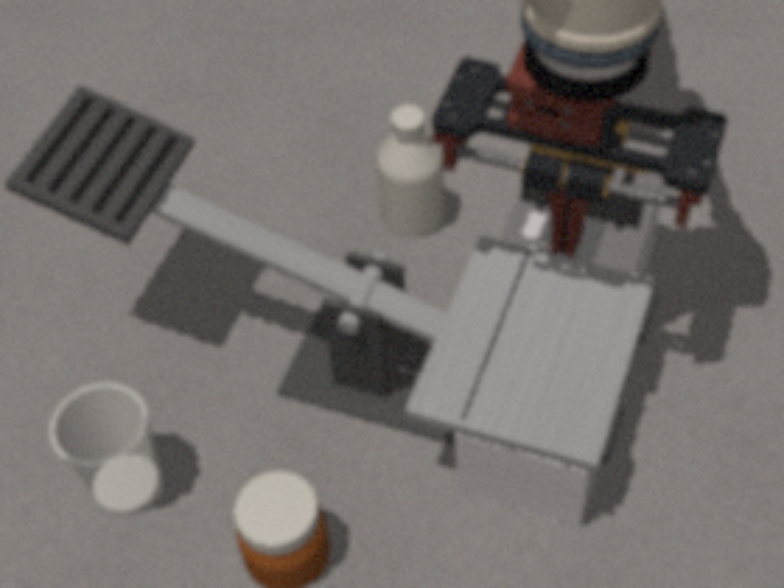

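View pics/w2.png

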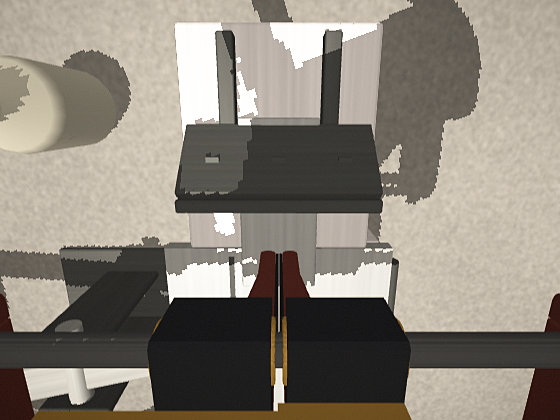

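In the scene crop the closed red fingers, at (565,225), stand behind the lug and above the blade, and the bottle at (405,170) is clear. In the wrist view the tips at (280,255) line up with the middle of the lug (columns 178–382), and there is still a gap in front of it. Next I push.

```bash
python3 - <<'E'
from bench import *
from h import *
for x in (-.09,-.098,-.106,-.114,-.122,-.129,-.133):
    move_l(W(x,.125,.118),.06)
    s=state();e=s['ee_pos'][:2]-org;print(round(s['time'],2),x,(e@ex).round(4),(e@ey).round(4),s['ee_pos'][2].round(4),(s['ft_force'][:2]@ex).round(2),s['ft_force'][2].round(2))
d=get_image('wrist');cv2.imwrite('pics/w3.png',d['frame'])
E
```

```text
5.28 -0.09 -0.0903 0.1251 0.1183 -0.36 0.05
5.57 -0.098 -0.0983 0.1251 0.1181 0.31 -0.04
5.85 -0.106 -0.1064 0.125 0.1181 -0.33 -0.57
6.13 -0.114 -0.1145 0.1251 0.118 0.51 -0.71
6.42 -0.122 -0.1225 0.1251 0.118 -0.51 -0.12
6.68 -0.129 -0.1295 0.125 0.118 0.49 -0.44
6.93 -0.133 -0.1334 0.125 0.118 0.34 0.07
```

View pics/w3.png

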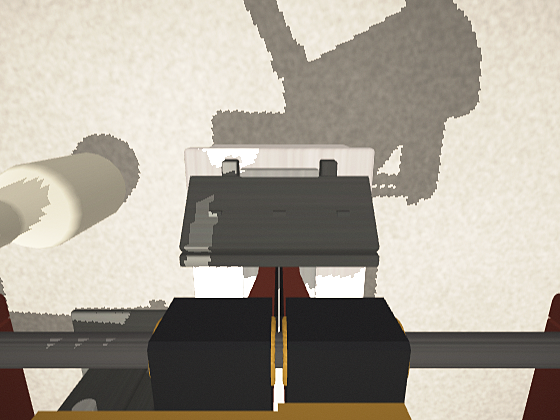

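The lug has moved outwards: the visible slots at (230,168) and (328,168) are short, and the fingertips are hidden behind the face. I'll measure the face from depth before leaving.

```bash
python3 - <<'E'
from bench import *
from h import *
def face():
    d=get_image('wrist');P=cloud(d).reshape(-1,3);a=(P[:,:2]-org)@ex;b=(P[:,:2]-org)@ey;z=P[:,2]
    s=(z>.124)&(z<.138)&(b>.085)&(b<.165)&(a<-.09)&(a>-.22)
    print('top ridge x',np.percentile(a[s],[1,50,90,95,98,99.5]).round(4),s.sum(),'z',np.percentile(z[s],[50,99]).round(4))
face()
move_l(W(-.125,.125,.118),.1);face()
move_l(W(-.120,.125,.20),.15);face()
d=get_image('wrist');cv2.imwrite('pics/w4.png',d['frame']);print(state()['time'])
E
```

```text
top ridge x [-0.1597 -0.1519 -0.1446 -0.1432 -0.1417 -0.1296] 7152 z [0.1298 0.1361]
top ridge x [-0.1598 -0.1513 -0.144  -0.1347 -0.1334 -0.1216] 7558 z [0.1297 0.1362]
top ridge x [-0.1598 -0.1515 -0.1449 -0.1441 -0.1434 -0.1432] 3098 z [0.1297 0.1329]
8.1333
```

View pics/w4.png

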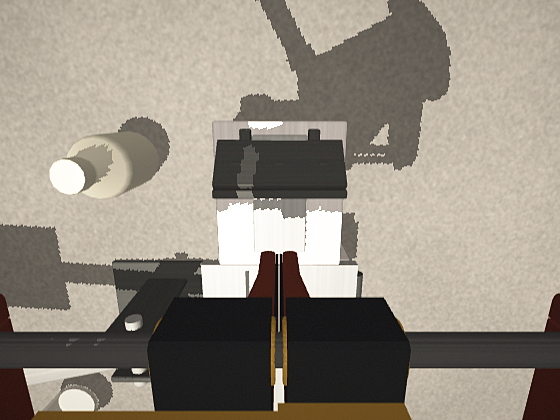

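The face now reads x = -143.3 mm, so bolt travel is about 43 mm and the blade is 13 mm off the flap. Next is the pad.

```bash
python3 - <<'E'
from bench import *
from h import *
def rep(t):
    s=state();print(t,round(s['time'],2),s['ee_pos'].round(4),s['ft_force'].round(2),flush=True)
move_l(W(-.120,.125,.25),.2)
move_to(W(0,-.187,.24),Q);rep('above')
move_l(W(0,-.187,.190),.12);rep('near')
for y,z in ((-.187,.182),(-.187,.174),(-.190,.16),(-.194,.14),(-.196,.12)):
    move_l(W(0,y,z),.06);rep('d')
    if state()['ft_force'][2]>12: break
d=get_image('scene');cv2.imwrite('pics/s5.png',cv2.resize(d['frame'][110:320,120:400],None,fx=2.8,fy=2.8))
E
```

```text
above 9.8 [ 0.5279 -0.2091  0.2398] [-0.71  0.78  0.79]
near 10.37 [ 0.5279 -0.2096  0.1904] [-0.43 -0.16  0.6 ]
d 10.65 [ 0.5277 -0.2101  0.182 ] [ 0.3   0.23 -0.56]
d 10.93 [ 0.528  -0.2102  0.1742] [1.37 0.7  2.2 ]
d 11.32 [ 0.5266 -0.2133  0.1602] [ 0.16 -1.05  3.15]
d 11.82 [ 0.5255 -0.2168  0.1401] [-1.08 -0.93  3.18]
d 12.3 [ 0.5249 -0.2185  0.12  ] [ 0.24 -1.89  3.07]
```

View pics/s5.png

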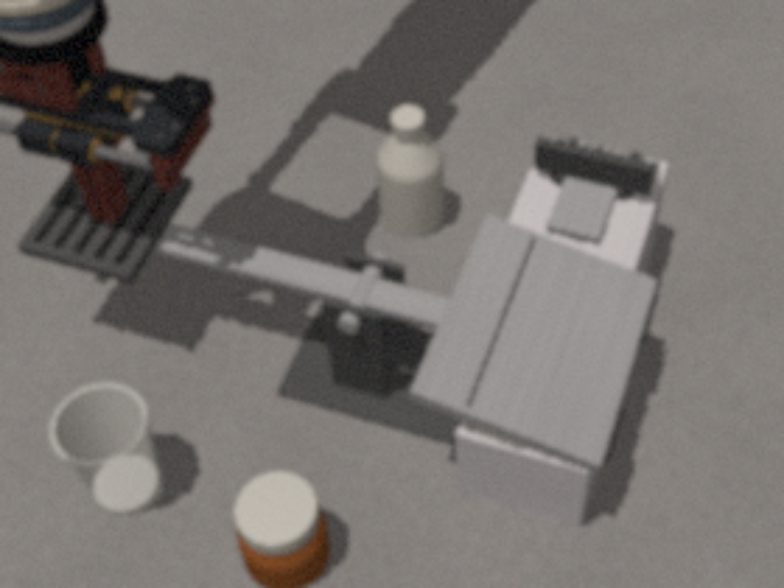

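The fingertips are near mid-pad at (105,210). The flap is rising, the blade at (583,208) is well clear, and the push is about 3 N. I'll keep going down and watch the force.

```bash
python3 - <<'E'
from bench import *
from h import *
def rep(t):
    s=state();print(t,round(s['time'],2),s['ee_pos'][2].round(4),s['ft_force'].round(2),flush=True);return s['ft_force'][2]
for y,z in ((-.197,.10),(-.197,.085),(-.196,.075)):
    move_l(W(0,y,z),.05);rep('d')
z=.075
while z>.056:
    z-=.0015 if z>.068 else .001
    move_l(W(0,-.1955,z),.02);f=rep('f')
    if f>7: break
d=get_image('scene');cv2.imwrite('pics/s6.png',cv2.resize(d['frame'][110:320,120:400],None,fx=2.8,fy=2.8))
P=cloud(d);np.save('P6.npy',P)
E
```

```text
d 12.9 0.0998 [0.36 0.88 1.9 ]
d 13.35 0.0848 [0.1  0.89 1.16]
d 13.7 0.0748 [0.79 0.18 1.33]
f 13.95 0.0737 [-0.58 -0.99  2.69]
f 14.2 0.072 [-0.42 -1.7   3.36]
f 14.45 0.0704 [ 0.14 -0.71  4.01]
f 14.7 0.0689 [-0.49  0.56  3.12]
f 14.95 0.0674 [0.26 1.13 3.95]
f 15.2 0.0664 [1.12 0.41 3.1 ]
f 15.45 0.0655 [1.09 1.38 2.2 ]
f 15.7 0.0645 [1.12 1.31 3.74]
f 15.95 0.0634 [0.91 1.02 3.53]
f 16.2 0.0624 [ 1.41 -0.04  3.12]
f 16.45 0.0614 [0.67 1.17 3.35]
f 16.7 0.0611 [-0.54  1.08  6.64]
f 16.95 0.061 [-2.35  3.03 11.  ]
```

View pics/s6.png

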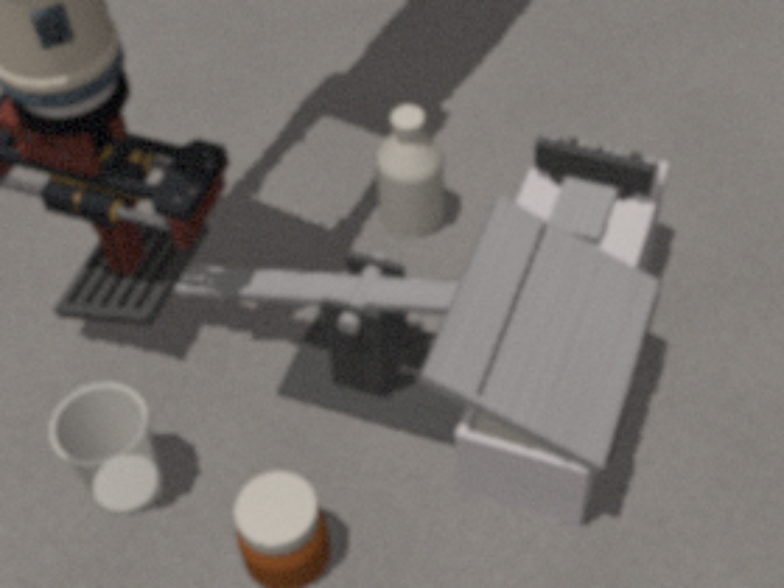

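Force rises from about 3 N to 11 N with no further travel below z = 61.1 mm, so that's the stop. I'll ease off to just about that height and check the flap and lever angles.

```bash
python3 - <<'E'
from bench import *
from h import *
move_l(W(0,-.1955,.0610),.02);hold(.6)
for i in range(3):
    s=state();print(round(s['time'],2),s['ee_pos'],s['ft_force'].round(2));hold(.2)
for n in('scene','top'):
    d=get_image(n);P=cloud(d).reshape(-1,3);a=(P[:,:2]-org)@ex;b=(P[:,:2]-org)@ey;z=P[:,2]
    s=(a>-.06)&(a<.06)&(b>.085)&(b<.175)&(z>.085)
    k=np.polyfit(b[s],z[s],1);print(n,'flap angle',np.arctan(-k[0]),s.sum())
    s=(abs(a)<.008)&(b>-.13)&(b<-.04)&(z>.04)&(z<.12)
    k=np.polyfit(b[s],z[s],1);print(n,'lever',.3-np.arctan(-k[0]),s.sum())
    s=(z>.124)&(z<.138)&(b>.085)&(b<.165)&(a<-.09)&(a>-.22);print(n,'lug face x',np.percentile(a[s],[97,99]))
    cv2.imwrite(f'pics/{n}7.png',d['frame'])
E
```

```text
17.85 [ 0.52504989 -0.21837069  0.06107339] [0.02 0.73 5.91]
18.05 [ 0.52506037 -0.21834219  0.06104239] [-0.96  0.35  5.46]
18.25 [ 0.52504014 -0.21836823  0.06104418] [-0.28  0.98  5.01]
scene flap angle 0.3869935096497885 2660
scene lever 0.6037977206969796 230
scene lug face x [-0.14347691 -0.14311399]
top flap angle 0.3850079443933071 2645
top lever 0.6015045703854605 303
top lug face x [-0.14487591 -0.14455051]
```

View pics/top7.png

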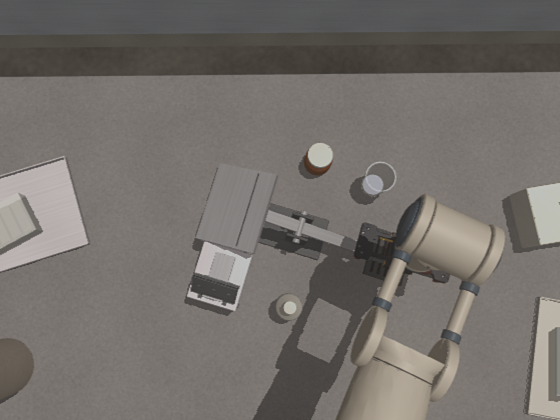

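The top view shows the flap raised and the lug outboard at (215,288). The bottle (289,308), jar (320,157) and beaker (378,180) are where they started. The push is steady at about 5 N, so I'm handing it in.

```bash
python3 - <<'E'
from bench import *
job_done();s=state();print(s['time'],s['ee_pos'],s['ft_force'])
E
```

```text
the job is handed in; nothing more can be done
the job is handed in; nothing more can be done
```

The chest is open. I pushed the bolt clear with closed fingertips, pressed the lever pad down to its stop, and handed the job in at about 18.4 s with the pad still held down.

- **Bolt:** its lug face measured 43 to 45 mm of travel, so the blade is about 13 mm off the flap.
- **Lever and flap:** depth from both cameras gave a lever angle of 0.60 rad, which is its stop, and a flap angle of about 0.386 rad.
- **Force:** it briefly reached 11 N while I was finding the stop. I then eased off to a steady 5 to 6 N.
- **Surroundings:** the bottle, jar and beaker appear in the same places as in the first picture. The fingers never came down onto the flap.

No check failed. The two cameras differed by about 1.4 mm on the lug position, within the calibration error. After `job_done()` the bench gave no more readings, so the final second is unchecked.

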